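# Tip the bottle caps off the tray into the wash basket

## Robot

A 6-joint arm with a two-finger parallel gripper is mounted at the origin on the work surface. World frame = base frame: x ahead of the robot, y to its left, z up, the work surface at z = 0. Lengths are in m, angles in rad, forces in N, time in s.
With the tool pointing down it reaches from about 0.25 to 0.725 m from the base axis. Payload 4 kg.
Tool frame: the origin (TCP) lies midway between the tips of the shut fingers; the grasp point (between the pads) lies 19 mm behind it; z points along the fingers, x is the direction in which the jaws open and shut, and the axes are right-handed (so a half turn about z gives the same grasp; the last joint's range is limited). The gripper opens to 85 mm and grips with 20 to 120 N. Pads are 22 mm wide; open, the fingers measure 114 mm over their backs; the gripper's body (76 mm by 85 mm) begins 54 mm behind the grasp point. The pads swing forward as they close: fully open they stand 13 mm farther back than shut.
Start: joints at [1.16, 0.241, 0.005, 1.335, 0, 1.571], TCP at [0.2, 0.458, 0.203] pointing down, gripper open.
Joint ranges: [-2.72, 2.72], [-1.05, 1.87], [-1.09, 1.28], [-1.99, 2.15], [-1.42, 1.44], [-3.14, 3.14]. Speed limits (rad/s): [2.79, 2.79, 3.14, 3.14, 3.14, 3.14].

## Interface

Orientations are given as a unit quaternion [x, y, z, w].
In Python, from workcell import bot, vision, ticket gives the robot as it stands.
- The arm moves only by the tool play_rows, never from a script. Its argument "deltas" is one flat list of numbers, 5 for each row, row after row: the opening, from 0 (shut) to 1 (fully open), then the shift along the tool's x, y, z in units of 60 mm (1.0 is 60 mm), then the turn about the tool's z in degrees. A call has 1 to 12 rows; each row shifts and turns the pose as measured when the row begins, along the tool's axes as they then stand; what a row does not reach is not made up. A row lasts 1/8 s, in which the tool goes at most 62.5 mm and 10.7 degrees, less where a joint would pass 70% of its speed; a pose out of reach is approached as far as the arm can. A call is refused whole if a number of a shift passes 1 or a number of a turn 10.7, either way. A call with a gripper value outside its range is refused whole. The fingers move at their own pace and stop on an object; the grip force is fixed at half the most. Time passes only in rows, so rows that do not move let the fingers close. It gives the time, the measured TCP pose, the force and the opening at its end, in the units of the state.
- bot.get_obs(): the state, without advancing time (a new reading comes with each control period).
- vision.camera(name): name is "scene" or "top" or "wrist"; returns a dict with "color" (420x560x3 uint8, blue, green, red), "intrinsics" (3x3 intrinsics, pixels), "rvec" (rotation vector, rad) and "tvec" (3), from world to camera coordinates, as OpenCV has them. Camera axes: x right, y down, z forward; pixel columns grow to the right and rows downward; lengths in m; the calibration is good to about 2 mm. A picture is of the moment at which its call begins. There is no depth.
- ticket.job_done(): hands the job in, once; it reports no verdict.
The state is a dict: "clock": time; "joint_pos": joint angles; "joint_vel": joint speeds; "tau": joint torques, N m; "eef_pos": TCP position; "tool_rot": TCP orientation; "ft_force": force on the tool from outside, world axes, zero at the start; "ft_torque": the same for the moment, N m; "grip_width": finger opening in m.
Only numpy, scipy, OpenCV 4.12 (cv2) and the standard library are available. Lean on these libraries where they do the work, as an engineer would, in place of code of your own. Each camera call takes 0.05 s, during which the arm holds its last target. There are 200 camera calls.

## Task

Slide the wooden tray along its deck until its front foot meets the orange stop, then tip it up from the back, keeping its front down on the deck end, so that all four blue caps slide out over the open edge into the blue basket. Lower the tray gently back onto its feet on the deck, still against or close to the stop, without letting it fall, then let go; leave the cups, bottle, flask, tin and jar alone.

Things in the scene. Friction and masses are not known exactly. Their poses are not given: they have to be found in the camera images.
- station: Fixed tipping station. Origin on the counter; +x is the tipping direction, +z up. Grey deck, top 70 mm above the counter, from x = -190 to 100 mm, 200 mm wide, open at its -x end. Aluminium rails along both sides guide the tray: from x = -170 to 100 mm, inner faces at y = +-80 mm, 20 mm above the deck. A blue basket lies past the deck's +x end.
- deck_end (a point): Middle of the deck's +x end, on its top. An orange adjustable stop continues the deck here: a level tongue 150 mm wide ending in an upright ridge 4 mm thick, 8 mm above the deck. The ridge's face is 0 to 20 mm past this point; the setting is not measured and the tray partly hides it, so feel for it: the tray's front foot comes up against it.
- basket_in (a point): Centre of the basket's inner floor, 4 mm above the counter. In station axes the inside reaches 95 mm back and 100 mm on along x and 115 mm either way along y. Side walls 100 mm, far wall 120 mm and the wall under the deck end 45 mm high.
- tray: Loose wooden tray, 0.36 to 0.54 kg empty, on the deck between the rails (5 mm play a side). Origin under its centre, at the bottom of its feet; +x to its open edge (the station's +x within 3 degrees), +z up. Floor 180 x 150 mm, 12 to 16 mm above the origin; lips 6 mm thick up to 42 mm at the back (-x) and both sides. Rear foot from x = -82 to -70 mm. Falls back onto its feet if let go.
- tray_edge (a point): Middle of the tray's open edge, on top of its floor (tray x = 90, z = 16 mm). With the front foot at the ridge it stands 30 mm past the ridge face, over the basket. Friction, on the deck and of caps on the tray, varies from about 0.45 to 0.75: caps start to slide at 25 to 37 degrees of tilt, and up to 55 degrees may be needed to empty the tray.
- tray_tab (a point): Middle of the outer end of the tray's tab (tray x = -125, z = 41 mm). The tab is 50 mm wide and 6 mm thick (tray z = 38 to 44 mm) and sticks out 35 mm from the back lip. A tilted finger can go under it, or fingers can pinch it across its width. Pushing the tray takes 2 to 5 N; lifting the tab, about 2 to 3 N.
- tray_foot (a point): Middle of the lower front edge of the front foot (tray x = 60, z = 0), a cross bar 140 mm wide, 12 mm long and 12 mm high. When its face is against the stop's ridge, the tray tips about the ridge's top, 8 mm above this point.
- cap0_center (a point): Centre of one of the four blue screw caps, plain closed discs 40 mm across and 22 mm high, about 25 g, standing loose on the tray floor.
- cap1_center (a point): Centre of one of the four blue screw caps, plain closed discs 40 mm across and 22 mm high, about 25 g, standing loose on the tray floor.
- cap2_center (a point): Centre of one of the four blue screw caps, plain closed discs 40 mm across and 22 mm high, about 25 g, standing loose on the tray floor.
- cap3_center (a point): Centre of one of the four blue screw caps, plain closed discs 40 mm across and 22 mm high, about 25 g, standing loose on the tray floor.
- cup_a: White paper cup, 56 mm across and 60 mm high, beside the station; origin under its centre. Not part of the job; leave it alone.
- cup_b: Second such paper cup; origin under its centre. Not part of the job; leave it alone.
- media_bottle: Clear glass bottle with a blue cap, 70 mm across, 130 mm high; origin under its centre. Not part of the job; leave it alone.
- flask_thermos: Steel vacuum flask, 70 mm across, 240 mm high; origin under its centre. Not part of the job; leave it alone.
- tin: White tin, 84 mm across, 85 mm high; origin under its centre. Not part of the job; leave it alone.
- jar: Clear jar with white lid, 60 mm across, 75 mm high; origin under its centre. Not part of the job; leave it alone.
Mind the look-alikes: they are no part of the job. Leave any purple or white look-alike of the part that bears cap2_center alone.

How it is judged:
By the outcome, as a careful person would: the job done as asked, in the order asked, and still so for the second after the job is handed in, with the robot touching nothing.
It also fails if it takes over 54 s, if anything falls off the work surface, if the arm or the gripper's body presses on something with over 40 N, if the wrist force passes 120 N, or if a joint passes its speed limit or range.

## Working session

There is one attempt and no reset: what is moved stays moved. The work goes in short steps, Python scripts to look and compute and a tool call to move; the robot and the scene stay as the last step left them, time stands still between calls to the robot, and variables do not carry over. Pictures are saved under pics/ and viewed, about 8 in all and at most 12, crops included, and the job is handed in when it is done.

Besides the shell and the picture viewer there is one more tool, called after "Request:" by a JSON object that holds its "op" and its "data", one argument or row to a line. play_rows: Moves the arm, as the interface text tells. Its arguments: {"type":"object","properties":{"deltas":{"type":"array"}},"required":["deltas"]}

```bash
mkdir -p pics
python3 - <<'E'
from workcell import bot,vision
import cv2
for n in("scene","top"):
    c=vision.camera(n);cv2.imwrite(f"pics/{n}0.png",c["color"]);print(n,c["intrinsics"].tolist(),c["rvec"],c["tvec"])
o=bot.get_obs();print(o)
E
```

```text
scene [[422.05031004657405, 0.0, 277.9704309363011], [0.0, 422.05031004657405, 202.84748895304395], [0.0, 0.0, 1.0]] [ 1.928936    1.17596436 -0.60308163] [-0.30905319 -0.23301046  1.60558949]
top [[495.11339016690914, 0.0, 275.90567469179376], [0.0, 495.11339016690914, 207.7129172384208], [0.0, 0.0, 1.0]] [ 2.17630626 -2.13624834  0.15324933] [0.04319019 0.58685327 1.25300142]
{'clock': 0.1, 'joint_pos': array([1.15996938e+00, 2.41345957e-01, 3.84932756e-03, 1.33520447e+00,
       2.24976914e-05, 1.57079664e+00]), 'joint_vel': array([-0.00069347, -0.00020322,  0.00257632,  0.0008899 , -0.00128484,
       -0.00033647]), 'tau': array([ 7.52486449e-04, -3.73138940e+01,  2.53009933e+01,  1.08725848e-02,
        9.44457133e-05,  9.26436485e-06]), 'eef_pos': array([0.19942693, 0.45782446, 0.20229421]), 'tool_rot': array([ 8.36470752e-01,  5.48010743e-01, -8.02807549e-04,  5.12508818e-04]), 'ft_force': array([ 0.72333099,  0.43502599, -1.07905878]), 'ft_torque': array([ 0.05554843, -0.02465097, -0.02967945]), 'grip_width': 0.0855572620852057}
```

View pics/top0.png

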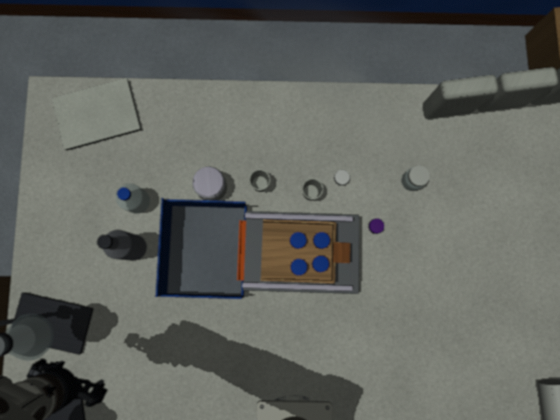

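View pics/scene0.png

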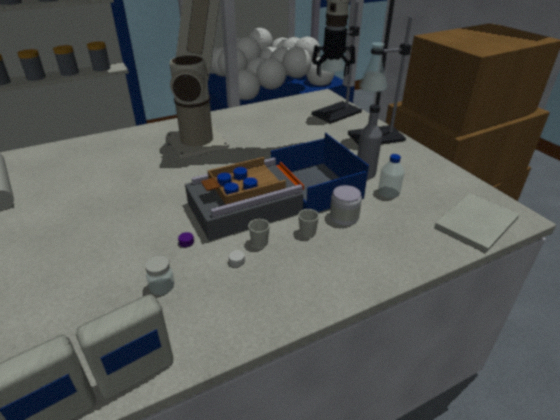

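The tray's tab shows at about (343,252) in the top view, the orange stop at x≈242, and the caps on the tray near its centre and back. Next I'll locate the tab, the deck direction and the caps.

```bash
cat > h.py <<'E'
from workcell import bot,vision
import cv2,numpy as np
from scipy.spatial.transform import Rotation as R
def ray(c,px,z):
    Rm=cv2.Rodrigues(np.array(c["rvec"]))[0];t=np.array(c["tvec"]).ravel();K=np.array(c["intrinsics"])
    C=-Rm.T@t;d=Rm.T@np.linalg.solve(K,[px[0],px[1],1.]);return C+d*(z-C[2])/d[2]
def proj(c,p):
    return cv2.projectPoints(np.array(p,float).reshape(-1,1,3),np.array(c["rvec"]),np.array(c["tvec"]),np.array(c["intrinsics"]),None)[0].reshape(-1,2)
def blobs(img,lo,hi,amin=40):
    m=cv2.inRange(cv2.cvtColor(img,cv2.COLOR_BGR2HSV),lo,hi)
    return [k for k in cv2.findContours(m,cv2.RETR_EXTERNAL,cv2.CHAIN_APPROX_NONE)[0] if cv2.contourArea(k)>amin]
E
python3 - <<'E'
from h import *
c=vision.camera("top");im=c["color"]
for n,lo,hi,z in(("orange/tab",(5,150,60),(16,255,255),.11),("blue",(105,120,60),(125,255,255),.108)):
  for k in blobs(im,lo,hi):
    (u,v),wh,a=cv2.minAreaRect(k);print(n,(u,v),wh,a,ray(c,(u,v),z).round(4))
# rails: bright
for px in[(245,214),(352,218),(245,286),(352,290)]:print(px,ray(c,px,.09).round(4))
print("px tab hsv",cv2.cvtColor(im,cv2.COLOR_BGR2HSV)[252,343])
cv2.imwrite("pics/c1.png",cv2.resize(im[195:305,225:385],None,fx=5,fy=5,interpolation=cv2.INTER_CUBIC))
print(R.from_quat(bot.get_obs()["tool_rot"]).as_matrix().round(3))
E
```

```text
orange/tab (341.0, 252.0) (18.0, 16.0) 90.0 [ 0.4705 -0.1061  0.11  ]
orange/tab (241.17283630371094, 250.0066680908203) (6.034000396728516, 58.18775177001953) 2.2025980949401855 [0.4709 0.1373 0.11  ]
blue (298.5, 266.5) (15.0, 15.0) 90.0 [ 0.4336 -0.0029  0.108 ]
blue (320.5, 263.5) (15.0, 15.0) 90.0 [ 0.4418 -0.0564  0.108 ]
blue (321.5, 240.0) (14.0, 15.0) 90.0 [ 0.499  -0.0585  0.108 ]
blue (297.5, 240.0) (14.0, 15.0) 90.0 [4.98e-01 3.00e-04 1.08e-01]
blue (158.93963623046875, 246.99636840820312) (1.996336817741394, 96.18714141845703) 3.4682295322418213 [0.4746 0.3379 0.108 ]
blue (123.50000762939453, 193.5) (11.31370735168457, 11.31370735168457) 45.0 [0.6049 0.4317 0.108 ]
(245, 214) [0.5618 0.1314 0.09  ]
(352, 218) [ 0.5568 -0.1364  0.09  ]
(245, 286) [0.384  0.1268 0.09  ]
(352, 290) [ 0.379  -0.1359  0.09  ]
px tab hsv [ 13 164  84]
[[ 0.399  0.917 -0.001]
 [ 0.917 -0.399 -0.001]
 [-0.002  0.    -1.   ]]
```

View pics/c1.png

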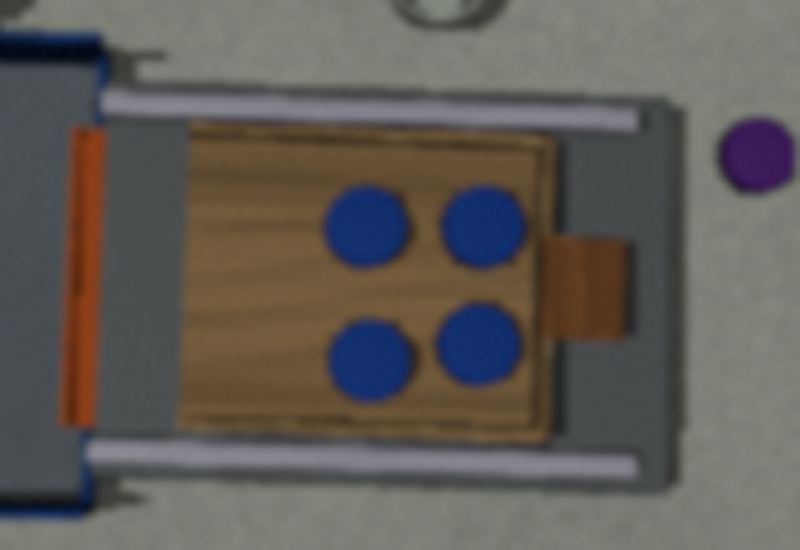

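```bash
cat >> h.py <<'E'
def rows(goal,yaw_goal,n,grip):
    """rounded tool-frame rows towards goal (world), yaw of tool x in deg"""
    o=bot.get_obs();M=R.from_quat(o["tool_rot"]).as_matrix();y0=np.degrees(np.arctan2(M[1,0],M[0,0]))
    d=(np.array(goal)-o["eef_pos"])/n;t=(y0-yaw_goal)/n;out=[]
    for i in range(n):
        a=np.radians(y0-i*t);X=np.array([np.cos(a),np.sin(a),0]);Y=np.array([X[1],-X[0],0])
        out+=[grip,*np.round([d@X/.06,d@Y/.06,-d[2]/.06],2).tolist(),round(t,1)]
    return out
E
python3 -c "
from h import *
print(rows([.469,-.131,.20],-1.1,12,.9))"
```

```text
[0.9, -0.6, 0.67, 0.0, np.float64(5.6), 0.9, -0.53, 0.73, 0.0, np.float64(5.6), 0.9, -0.46, 0.77, 0.0, np.float64(5.6), 0.9, -0.38, 0.82, 0.0, np.float64(5.6), 0.9, -0.3, 0.85, 0.0, np.float64(5.6), 0.9, -0.21, 0.87, 0.0, np.float64(5.6), 0.9, -0.13, 0.89, 0.0, np.float64(5.6), 0.9, -0.04, 0.9, 0.0, np.float64(5.6), 0.9, 0.05, 0.9, 0.0, np.float64(5.6), 0.9, 0.14, 0.89, 0.0, np.float64(5.6), 0.9, 0.22, 0.87, 0.0, np.float64(5.6), 0.9, 0.31, 0.84, 0.0, np.float64(5.6)]
```

Request:
{"op": "play_rows", "data": {
  "deltas": [0.9, -0.6, 0.67, 0, 5.6, 0.9, -0.53, 0.73, 0, 5.6, 0.9, -0.46, 0.77, 0, 5.6, 0.9, -0.38, 0.82, 0, 5.6, 0.9, -0.3, 0.85, 0, 5.6, 0.9, -0.21, 0.87, 0, 5.6, 0.9, -0.13, 0.89, 0, 5.6, 0.9, -0.04, 0.9, 0, 5.6, 0.9, 0.05, 0.9, 0, 5.6, 0.9, 0.14, 0.89, 0, 5.6, 0.9, 0.22, 0.87, 0, 5.6, 0.9, 0.31, 0.84, 0, 5.6]
}}

```text
clock: 1.65
eef_pos: [0.4678, -0.1494, 0.2012]
tool_rot: [1.0, -0.022, 0.001, 0.001]
ft_force: [1.3, 1.7, 0.3]
grip_width: 0.0767
```

```bash
python3 -c "
from h import *
o=bot.get_obs();print(o['eef_pos'],o['ft_force'],R.from_quat(o['tool_rot']).as_matrix().round(3))
print(rows([.469,-.131,.20],-1.1,3,.9))
c=vision.camera('wrist');cv2.imwrite('pics/w1.png',c['color'])
print(proj(c,[[.469,-.129,.114],[.444,-.129,.114],[.494,-.129,.114]]))
for k in blobs(c['color'],(5,130,40),(16,255,255),200):
  r=cv2.minAreaRect(k);print(r,cv2.boundingRect(k),[ray(c,p,.114).round(4) for p in cv2.boxPoints(r)])
"
```

```text
[ 0.46784437 -0.14943591  0.20124394] [1.28639098 1.65613904 0.26837698] [[ 0.999 -0.043  0.001]
 [-0.043 -0.999 -0.002]
 [ 0.001  0.002 -1.   ]]
[0.9, 0.0, -0.1, 0.01, np.float64(-0.5), 0.9, 0.0, -0.1, 0.01, np.float64(-0.5), 0.9, 0.0, -0.1, 0.01, np.float64(-0.5)]
[[284.46868555 178.73046091]
 [256.22434956 179.9416642 ]
 [312.77712504 177.51650867]]
((287.0, 156.5), (43.0, 56.0), 90.0) (259, 135, 57, 44) [array([ 0.4491, -0.0905,  0.114 ]), array([ 0.4964, -0.0926,  0.114 ]), array([ 0.496 , -0.1295,  0.114 ]), array([ 0.4466, -0.1274,  0.114 ])]
```

View pics/w1.png

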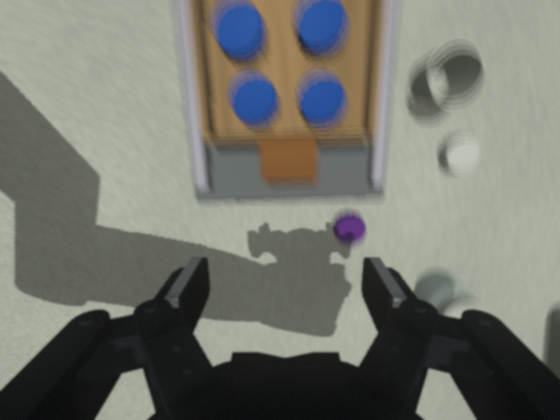

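The wrist view shows the tab at about (287,156), free of obstructions, with its outer end near (0.4715, -0.1285). I'll go over it and down.

Request:
{"op": "play_rows", "data": {
  "deltas": [0.9, 0.06, -0.37, 0, -1.4, 0.9, 0, 0, 0, 0, 0.9, 0, 0, 0.6, 0, 0.9, 0, 0, 0.6, 0, 0.9, 0, 0, 0.5, 0, 0.9, 0, 0, 0, 0]
}}

```text
clock: 2.45
eef_pos: [0.4744, -0.1293, 0.0964]
tool_rot: [1.0, -0.009, 0.001, 0.003]
ft_force: [0.0, 1.0, 0.3]
grip_width: 0.0773
```

```bash
python3 -c "
from h import *
print(bot.get_obs()['eef_pos']);print(rows([.4715,-.127,.088],-1.1,1,.9))"
```

```text
[ 0.4744431  -0.12931111  0.09641949]
[0.9, -0.05, -0.04, 0.14, np.float64(0.1)]
```

Request:
{"op": "play_rows", "data": {
  "deltas": [0.9, -0.05, -0.04, 0.13, 0, 0.9, 0, 0, 0, 0, 0, 0, 0, 0, 0, 0, 0, 0, 0, 0, 0, 0, 0, 0, 0, 0, 0, 0, 0, 0, 0, 0, 0, 0, 0]
}}

```text
clock: 3.32
eef_pos: [0.4746, -0.1266, 0.0931]
tool_rot: [1.0, -0.008, 0.005, 0.005]
ft_force: [-0.3, 0.2, -0.2]
grip_width: -0.0001
```

```bash
python3 -c "
from h import *
c=vision.camera('wrist');cv2.imwrite('pics/w2.png',c['color'])
o=bot.get_obs();print(o['grip_width'],o['eef_pos'],o['ft_force'])"
```

```text
0.00015095840866703318 [ 0.47459102 -0.12662026  0.09313148] [-0.4866698  -0.27558311 -0.14610597]
```

View pics/w2.png

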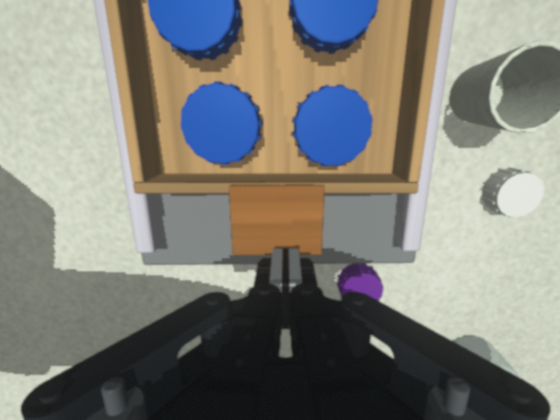

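```bash
python3 -c "
from h import *
c=vision.camera('wrist');o=bot.get_obs()
for p in[(232,254),(323,254),(232,186),(323,186)]:print(p,ray(c,p,.114).round(4))
print(proj(c,[o['eef_pos'],o['eef_pos']+[0,.011,.019],o['eef_pos']+[0,-.011,.019]]))
c=vision.camera('top')
for k in blobs(c['color'],(5,150,40),(16,255,255),40):
  x,y,w,h=cv2.boundingRect(k);print(x,y,w,h,ray(c,(x+w,y+h/2),.114))
"
```

```text
(232, 254) [ 0.4457 -0.1254  0.114 ]
(323, 254) [ 0.4961 -0.1264  0.114 ]
(232, 186) [ 0.4484 -0.0867  0.114 ]
(323, 186) [ 0.4952 -0.0876  0.114 ]
[[283.93233865 239.68451283]
 [283.84299251 235.40843313]
 [284.47982753 270.85000973]]
333 243 15 19 [ 0.46943744 -0.12252879  0.114     ]
237 221 9 59 [0.46972928 0.12532867 0.114     ]
```

The fingers closed on nothing: they are just behind the tab, whose end is now at y≈-0.126. I'll open, move on 13 mm and close again.

Request:
{"op": "play_rows", "data": {
  "deltas": [0.9, 0, 0, 0, 0, 0.9, 0, 0, 0, 0, 0.9, 0, 0, 0, 0, 0.9, 0, 0, 0, 0, 0.9, 0, 0, 0, 0, 0.9, -0.05, -0.22, 0.08, 0, 0.9, 0, 0, 0, 0]
}}

```text
clock: 4.35
eef_pos: [0.4712, -0.1123, 0.0874]
tool_rot: [1.0, -0.008, 0.005, 0.004]
ft_force: [-0.4, 0.5, -0.2]
grip_width: 0.0769
```

Request:
{"op": "play_rows", "data": {
  "deltas": [0, 0, 0, 0, 0, 0, 0, 0, 0, 0, 0, 0, 0, 0, 0, 0, 0, 0, 0, 0, 0, 0, 0, 0, 0]
}}

```text
clock: 4.97
eef_pos: [0.4715, -0.1123, 0.0876]
tool_rot: [1.0, -0.008, 0.005, 0.005]
ft_force: [-0.3, -0.7, 0.2]
grip_width: 0.0002
```

```bash
python3 -c "
from h import *
c=vision.camera('wrist');cv2.imwrite('pics/w3a.png',c['color'])
s=vision.camera('scene');a=cv2.resize(s['color'][130:260,150:330],(554,400),interpolation=cv2.INTER_CUBIC)
cv2.imwrite('pics/w3.png',np.vstack([cv2.resize(c['color'],(400,300)),cv2.resize(a,(400,290))]))
print(bot.get_obs()['eef_pos'])"
```

```text
[ 0.47141367 -0.11226911  0.08757647]
```

View pics/w3.png

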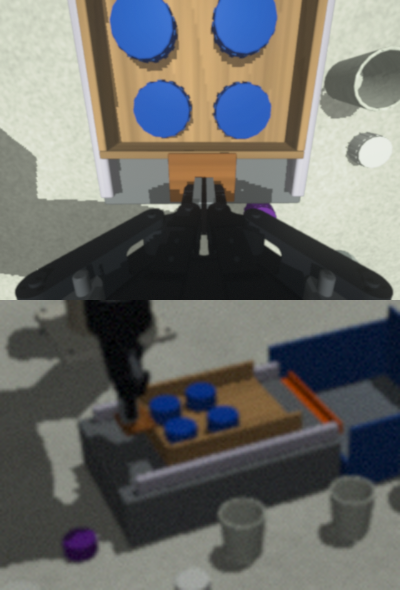

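```bash
python3 -c "
from h import *
c=vision.camera('wrist');Rm=cv2.Rodrigues(np.array(c['rvec']))[0];print('C',-Rm.T@np.array(c['tvec']).ravel(),'axis',Rm[2])
e=bot.get_obs()['eef_pos'];print(e);print(proj(c,[e,e+[0,0,.02],e+[0,0,.05],e+[0,.011,0],e+[0,-.011,0]]))
for p in[(237,268),(328,268),(237,215),(330,215)]:print(p,ray(c,p,.114).round(4))
im=cv2.imread('pics/w3a.png');cv2.imwrite('pics/w3b.png',cv2.resize(im[190:330,190:380],None,fx=4,fy=4,interpolation=cv2.INTER_CUBIC))
c=vision.camera('top')
for k in blobs(c['color'],(5,150,40),(16,255,255),30):
  x,y,w,h=cv2.boundingRect(k);print(x,y,w,h)
for k in blobs(c['color'],(105,120,60),(125,255,255),100):print(ray(c,cv2.minAreaRect(k)[0],.108).round(4))
"
```

```text
C [ 0.47152796 -0.03686117  0.25734018] axis [ 0.00531954 -0.30517257 -0.95228221]
[ 0.47141705 -0.11222658  0.08756614]
[[283.960677   239.68795401]
 [284.19399355 254.29727906]
 [284.66555045 283.82423658]
 [283.67014909 223.15406629]
 [284.24083125 255.63147843]]
(237, 268) [ 0.4457 -0.1167  0.114 ]
(328, 268) [ 0.4951 -0.1177  0.114 ]
(237, 215) [ 0.4477 -0.0863  0.114 ]
(330, 215) [ 0.4953 -0.0872  0.114 ]
333 243 6 19
238 221 8 59
[ 0.4336 -0.0029  0.108 ]
[ 0.4418 -0.0564  0.108 ]
[ 0.499  -0.0585  0.108 ]
[4.98e-01 3.00e-04 1.08e-01]
[0.6049 0.4317 0.108 ]
```

View pics/w3b.png

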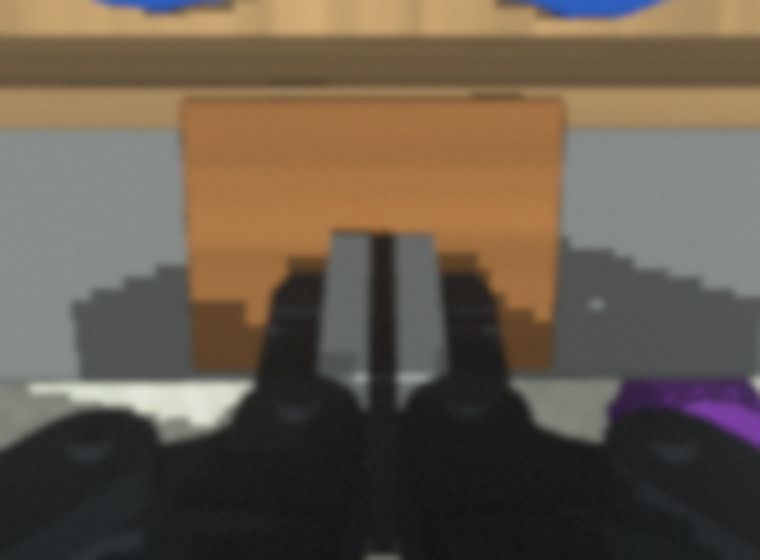

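The shut fingers are seen over the tab, and the tray has not moved. The tips therefore seem to stand higher than the reported TCP. I'll open, go 20 mm lower and close only part way as a probe.

Request:
{"op": "play_rows", "data": {
  "deltas": [0.9, 0, 0, 0, 0, 0.9, 0, 0, 0, 0, 0.9, 0, 0, 0, 0, 0.9, 0, 0, 0, 0, 0.9, 0, 0, 0.17, 0, 0.9, 0, 0, 0.16, 0, 0.9, 0, 0, 0, 0, 0.5, 0, 0, 0, 0, 0.5, 0, 0, 0, 0, 0.5, 0, 0, 0, 0]
}}

```text
clock: 6.42
eef_pos: [0.4711, -0.1124, 0.0661]
tool_rot: [1.0, -0.007, 0.004, 0.004]
ft_force: [0.0, -0.1, -2.3]
grip_width: 0.0484
```

```bash
python3 -c "
from h import *
c=vision.camera('wrist');cv2.imwrite('pics/w4.png',c['color'][150:420])
o=bot.get_obs();print(o['grip_width'],o['eef_pos'],o['ft_force'])"
```

```text
0.04831992634302685 [ 0.47102976 -0.11237079  0.06607877] [-0.26660577 -0.13670888 -0.34848484]
```

View pics/w4.png

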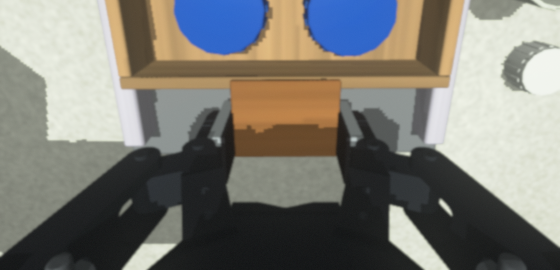

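It gripped the tab at 48 mm, so the tips are about 30 mm above the reported TCP and relative moves still hold. I'll re-grip 7 mm nearer the tab's end, so it can swivel, and 9 mm deeper.

Request:
{"op": "play_rows", "data": {
  "deltas": [0.8, 0, 0, 0, 0, 0.8, 0, 0, 0, 0, 0.8, 0, 0.12, 0.15, 0, 0.8, 0, 0, 0, 0, 0, 0, 0, 0, 0, 0, 0, 0, 0, 0, 0, 0, 0, 0, 0, 0, 0, 0, 0, 0]
}}

```text
clock: 7.48
eef_pos: [0.4714, -0.1204, 0.0569]
tool_rot: [1.0, -0.008, 0.005, 0.005]
ft_force: [0.4, 0.4, -0.5]
grip_width: 0.0485
```

Request:
{"op": "play_rows", "data": {
  "deltas": [0, 0, -0.15, 0, 0, 0, 0, -0.2, 0, 0, 0, 0, -0.2, 0, 0, 0, 0, -0.2, 0, 0, 0, 0, -0.2, 0, 0, 0, 0, -0.1, 0, 0]
}}

```text
clock: 8.22
eef_pos: [0.4734, -0.0554, 0.057]
tool_rot: [1.0, -0.008, 0.006, 0.007]
ft_force: [-0.5, -4.9, 1.4]
grip_width: 0.048
```

Request:
{"op": "play_rows", "data": {
  "deltas": [0, 0, -0.06, 0, 0, 0, 0, -0.06, 0, 0]
}}

```text
clock: 8.48
eef_pos: [0.4735, -0.0477, 0.057]
tool_rot: [1.0, -0.008, 0.006, 0.008]
ft_force: [-0.1, -5.0, 2.1]
grip_width: 0.0482
```

Request:
{"op": "play_rows", "data": {
  "deltas": [0, 0, -0.06, 0, 0, 0, 0, -0.06, 0, 0]
}}

```text
clock: 8.72
eef_pos: [0.4737, -0.0407, 0.057]
tool_rot: [1.0, -0.008, 0.006, 0.008]
ft_force: [0.1, -4.2, 3.2]
grip_width: 0.0482
```

Request:
{"op": "play_rows", "data": {
  "deltas": [0, 0, -0.05, 0, 0, 0, 0, -0.05, 0, 0]
}}

```text
clock: 8.98
eef_pos: [0.474, -0.0354, 0.057]
tool_rot: [1.0, -0.009, 0.006, 0.009]
ft_force: [2.0, -12.0, 1.5]
grip_width: 0.0486
```

Request:
{"op": "play_rows", "data": {
  "deltas": [0, 0, -0.05, 0, 0, 0, 0, -0.05, 0, 0]
}}

```text
clock: 9.22
eef_pos: [0.474, -0.0362, 0.057]
tool_rot: [1.0, -0.01, 0.006, 0.017]
ft_force: [-0.5, -14.5, 2.6]
grip_width: 0.0485
```

The stop is felt: 14 N and no more advance. Now I'll tip along the arc in stages.

Request:
{"op": "play_rows", "data": {
  "deltas": [0, 0, -0.02, -0.17, 0, 0, 0, -0.05, -0.17, 0, 0, 0, -0.05, -0.17, 0]
}}

```text
clock: 9.6
eef_pos: [0.4727, -0.0284, 0.0862]
tool_rot: [1.0, -0.011, 0.004, 0.018]
ft_force: [1.5, -4.0, -3.6]
grip_width: 0.0487
```

```bash
python3 -c "
from h import *
c=vision.camera('scene');a=cv2.resize(c['color'][110:250,150:390],None,fx=3,fy=3,interpolation=cv2.INTER_CUBIC);cv2.imwrite('pics/s5.png',a)
o=bot.get_obs();print(o['eef_pos'],o['ft_force'],R.from_quat(o['tool_rot']).as_matrix().round(3))"
```

```text
[ 0.47323653 -0.02780206  0.08742281] [-0.41575138 -3.54679221 -2.98066732] [[ 1.    -0.02   0.01 ]
 [-0.02  -0.999 -0.035]
 [ 0.011  0.035 -0.999]]
```

View pics/s5.png

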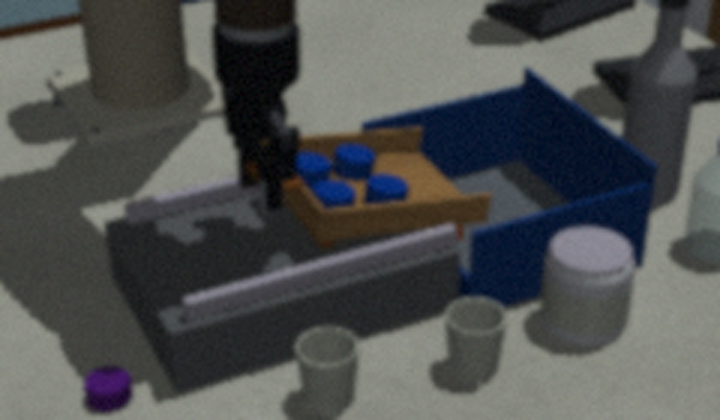

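The tray's back is up about 10°, its front stays over the basket, and forces are small. Going on.

Request:
{"op": "play_rows", "data": {
  "deltas": [0, 0, -0.08, -0.16, 0, 0, 0, -0.08, -0.16, 0, 0, 0, -0.08, -0.16, 0]
}}

```text
clock: 10.02
eef_pos: [0.4731, -0.014, 0.1156]
tool_rot: [1.0, -0.011, 0.005, 0.02]
ft_force: [0.6, -3.1, -3.5]
grip_width: 0.0486
```

Request:
{"op": "play_rows", "data": {
  "deltas": [0, 0, -0.1, -0.14, 0, 0, 0, -0.1, -0.14, 0, 0, 0, -0.1, -0.14, 0]
}}

```text
clock: 10.4
eef_pos: [0.4734, 0.004, 0.1407]
tool_rot: [1.0, -0.011, 0.005, 0.023]
ft_force: [1.5, -4.2, -3.6]
grip_width: 0.0481
```

```bash
python3 -c "
from h import *
c=vision.camera('scene');a=cv2.resize(c['color'][90:250,150:390],None,fx=3,fy=3,interpolation=cv2.INTER_CUBIC);cv2.imwrite('pics/s6.png',a)
o=bot.get_obs();print(o['eef_pos'],o['ft_force'],R.from_quat(o['tool_rot']).as_matrix().round(3)[2])"
```

```text
[0.47379376 0.00497981 0.14169867] [ 1.03093278 -3.67590727 -2.18992425] [ 0.012  0.045 -0.999]
```

View pics/s6.png

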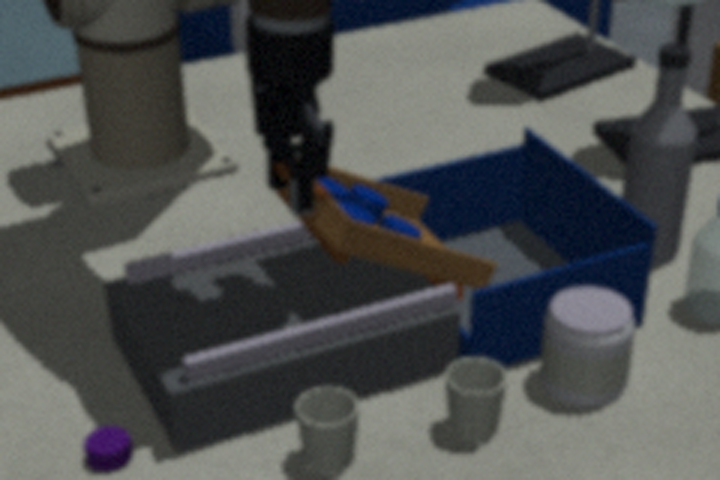

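About 30° now, with the front down and the caps starting to bunch up.

Request:
{"op": "play_rows", "data": {
  "deltas": [0, 0, -0.125, -0.12, 0, 0, 0, -0.125, -0.12, 0, 0, 0, -0.125, -0.12, 0]
}}

```text
clock: 10.82
eef_pos: [0.4738, 0.0265, 0.1627]
tool_rot: [1.0, -0.011, 0.006, 0.026]
ft_force: [1.6, -3.9, -0.8]
grip_width: 0.0485
```

Request:
{"op": "play_rows", "data": {
  "deltas": [0, 0, -0.14, -0.1, 0, 0, 0, -0.14, -0.1, 0, 0, 0, -0.14, -0.1, 0, 0, 0, 0, 0, 0]
}}

```text
clock: 11.32
eef_pos: [0.4739, 0.0518, 0.1805]
tool_rot: [1.0, -0.011, 0.006, 0.029]
ft_force: [0.8, -4.2, 0.7]
grip_width: 0.0481
```

```bash
cat >> h.py <<'E'
def caps():
    c=vision.camera("top")
    for k in blobs(c["color"],(105,130,60),(125,255,255),25):
        if 165<cv2.minAreaRect(k)[0][0]<370:print("cap px",np.round(cv2.minAreaRect(k)[0]),cv2.contourArea(k),ray(c,cv2.minAreaRect(k)[0],.03).round(3))
    o=bot.get_obs();print(o["eef_pos"].round(4),o["ft_force"].round(1),R.from_quat(o["tool_rot"]).as_matrix().round(3)[2],o["grip_width"])
E
python3 -c "
from h import *
caps()"
```

```text
cap px [199. 266.] 167.0 [0.431 0.25  0.03 ]
cap px [209. 257.] 84.5 [0.456 0.224 0.03 ]
cap px [207. 238.] 325.5 [0.504 0.231 0.03 ]
cap px [218. 201.] 29.0 [0.601 0.208 0.03 ]
[0.4739 0.0515 0.1803] [ 0.8 -4.8  0.3] [ 0.012  0.057 -0.998] 0.04822159600999767
```

Request:
{"op": "play_rows", "data": {
  "deltas": [0, 0, -0.13, -0.07, 0, 0, 0, -0.13, -0.06, 0, 0, 0, 0, 0, 0, 0, 0, 0, 0, 0]
}}

```text
clock: 11.88
eef_pos: [0.4739, 0.0651, 0.1874]
tool_rot: [0.999, -0.012, 0.006, 0.031]
ft_force: [1.3, -5.0, 0.7]
grip_width: 0.0485
```

```bash
python3 -c "
from h import *
caps()
f=lambda n,s:cv2.resize(vision.camera(n)['color'][s],(560,290),interpolation=cv2.INTER_CUBIC)
cv2.imwrite('pics/s7.png',np.vstack([f('scene',np.s_[90:214,200:440]),f('top',np.s_[190:304,150:370])]))"
```

```text
cap px [198. 268.] 166.0 [0.426 0.252 0.03 ]
cap px [214. 252.] 90.0 [0.469 0.213 0.03 ]
cap px [207. 238.] 320.5 [0.504 0.233 0.03 ]
cap px [218. 201.] 31.0 [0.601 0.206 0.03 ]
[0.474  0.0651 0.1874] [ 1.  -4.6  0.9] [ 0.012  0.062 -0.998] 0.048208373978434034
```

View pics/s7.png

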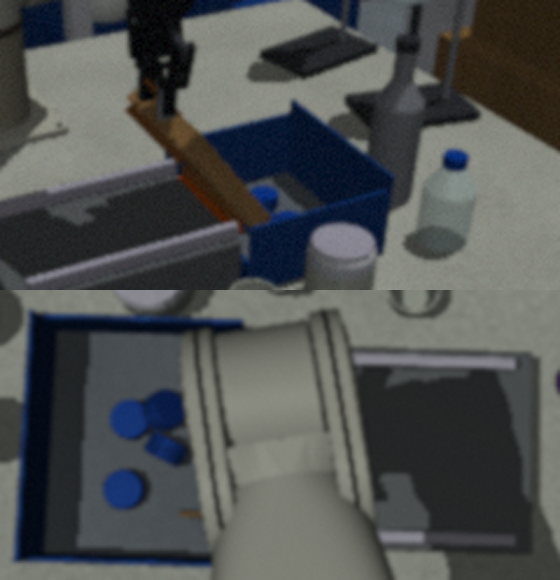

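All four caps are in the basket, at about (130,418), (165,410), (165,448) and (123,490) in the lower panel. Lowering along the same arc.

Request:
{"op": "play_rows", "data": {
  "deltas": [0, 0, 0.11, 0.065, 0, 0, 0, 0.11, 0.065, 0, 0, 0, 0.135, 0.107, 0, 0, 0, 0.135, 0.107, 0, 0, 0, 0.135, 0.107, 0, 0, 0, 0.115, 0.127, 0, 0, 0, 0.115, 0.127, 0, 0, 0, 0.115, 0.127, 0]
}}

```text
clock: 13.02
eef_pos: [0.4746, 0.0077, 0.1422]
tool_rot: [1.0, -0.012, 0.009, 0.02]
ft_force: [-0.4, 0.3, 3.2]
grip_width: 0.0484
```

Request:
{"op": "play_rows", "data": {
  "deltas": [0, 0, 0.09, 0.145, 0, 0, 0, 0.09, 0.145, 0, 0, 0, 0.09, 0.145, 0]
}}

```text
clock: 13.4
eef_pos: [0.4745, -0.0129, 0.1161]
tool_rot: [1.0, -0.012, 0.009, 0.022]
ft_force: [-0.8, -0.5, 2.7]
grip_width: 0.0486
```

```bash
python3 -c "
from h import *
caps()"
```

```text
cap px [198. 268.] 166.5 [0.426 0.252 0.03 ]
cap px [214. 251.] 91.0 [0.47  0.212 0.03 ]
cap px [207. 238.] 325.5 [0.504 0.232 0.03 ]
cap px [218. 201.] 26.0 [0.601 0.208 0.03 ]
[ 0.474  -0.0136  0.115 ] [-0.7 -3.5  3.6] [ 0.018  0.045 -0.999] 0.048766991690327305
```

Request:
{"op": "play_rows", "data": {
  "deltas": [0, 0, 0.065, 0.165, 0, 0, 0, 0.065, 0.165, 0, 0, 0, 0.065, 0.165, 0, 0, 0, 0.035, 0.13, 0, 0, 0, 0.035, 0.13, 0]
}}

```text
clock: 14.08
eef_pos: [0.4742, -0.0346, 0.0683]
tool_rot: [1.0, -0.014, 0.008, 0.024]
ft_force: [-1.0, -2.8, 3.7]
grip_width: 0.048
```

Request:
{"op": "play_rows", "data": {
  "deltas": [0, 0, 0.02, 0.08, 0, 0, 0, 0.02, 0.08, 0]
}}

```text
clock: 14.32
eef_pos: [0.474, -0.0373, 0.0578]
tool_rot: [1.0, -0.013, 0.008, 0.024]
ft_force: [-2.4, -3.3, 4.4]
grip_width: 0.0485
```

Request:
{"op": "play_rows", "data": {
  "deltas": [0, 0, 0, 0.03, 0, 0, 0, 0, 0.03, 0]
}}

```text
clock: 14.58
eef_pos: [0.4741, -0.0373, 0.0575]
tool_rot: [1.0, -0.013, 0.009, 0.024]
ft_force: [-7.6, -1.3, 21.2]
grip_width: 0.0484
```

Request:
{"op": "play_rows", "data": {
  "deltas": [0, 0, 0, 0.03, 0, 0, 0, 0, 0.03, 0]
}}

```text
clock: 14.82
eef_pos: [0.4742, -0.0374, 0.0575]
tool_rot: [1.0, -0.013, 0.01, 0.024]
ft_force: [-6.4, -2.2, 16.6]
grip_width: 0.0484
```

The tray is down on its feet. I'll ease the pressure, open and rise.

Request:
{"op": "play_rows", "data": {
  "deltas": [0, 0, 0, -0.015, 0, 0.7, 0, 0, 0, 0, 0.8, 0, 0, 0, 0, 0.85, 0, 0, 0, 0, 0.85, 0, 0, 0, 0]
}}

```text
clock: 15.45
eef_pos: [0.474, -0.0354, 0.0574]
tool_rot: [1.0, -0.012, 0.01, 0.023]
ft_force: [0.6, -0.3, 0.1]
grip_width: 0.0726
```

Request:
{"op": "play_rows", "data": {
  "deltas": [0.85, 0, 0.03, -0.3, 0, 0.85, 0, 0.1, -0.6, 0, 0.85, 0, 0.5, -0.8, 0, 0.85, 0, 0.9, -0.5, 0, 0.85, 0, 0.9, 0, 0, 0.85, 0, 0.5, 0, 0, 0.85, 0, 0, 0, 0]
}}

```text
clock: 16.32
eef_pos: [0.4675, -0.2095, 0.2005]
tool_rot: [1.0, -0.011, 0.009, 0.023]
ft_force: [-0.1, 0.0, 0.7]
grip_width: 0.0729
```

```bash
python3 -c "
from h import *
caps()
f=lambda n,s:cv2.resize(vision.camera(n)['color'][s],(560,290),interpolation=cv2.INTER_CUBIC)
cv2.imwrite('pics/s8.png',np.vstack([f('scene',np.s_[110:250,150:420]),f('top',np.s_[190:304,150:370])]))"
```

```text
cap px [198. 268.] 168.0 [0.426 0.252 0.03 ]
cap px [214. 252.] 94.0 [0.469 0.212 0.03 ]
cap px [207. 238.] 326.5 [0.504 0.232 0.03 ]
cap px [217. 201.] 33.0 [0.601 0.21  0.03 ]
[ 0.4673 -0.2085  0.2003] [-0.3  0.2  0.8] [ 0.017  0.046 -0.999] 0.07254350799752828
```

View pics/s8.png

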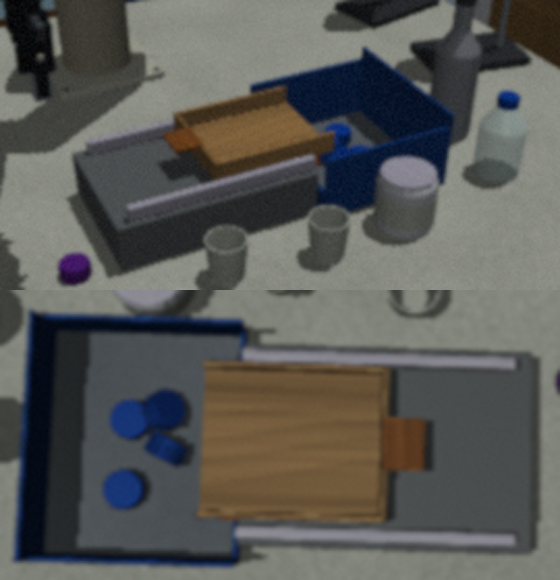

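```bash
python3 -c "
from workcell import ticket
print(ticket.job_done())"
```

```text
the job is handed in; nothing more can be done
None
```

I handed the job in at about 16.5 s of the 54 s allowed. All four blue caps are in the basket, and the empty tray is back on its feet at the stop.

**What I did**
- I pinched the tab across its width and slid the tray about 84 mm until it met the stop, felt as 14 N and no further advance.
- I tipped it to about 55° along an arc about the ridge. Lateral and vertical readings stayed within about 5 N, and the front stayed down.
- I lowered it along the same arc. At the bottom the downward push briefly reached 21 N, then I eased off, opened and drew away.

**Last checks**
- **Caps:** the final views show four in the basket, one of them standing on its edge against another. They did not move in the last few checks.
- **Tray:** it lies flat between the rails with its open edge over the basket. On setting it down, the gripper was within about 1 mm in y and 0.5 mm in z of its pose when the stop was first felt.
- **Bystanders:** the cups, tin, bottle, flask and purple cap look untouched. The jar was outside my last view, and I never went near it.
- **Robot:** it is clear of everything, with the wrist force near zero.

**What disagreed**
- The fingers seemed to sit about 30 mm higher than the reported tool position. The first two closings at the tab missed because of this, without moving the tray. I corrected for it using the wrist camera.

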